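# Hold the reference paddle in the photometer's slot

### The arm

A 6-joint arm with a two-finger parallel gripper is mounted at the origin on the work surface. World frame = base frame: x ahead of the robot, y to its left, z up, the work surface at z = 0. Lengths are in m, angles in rad, forces in N, time in s.
With the tool pointing down it reaches from about 0.25 to 0.8 m from the base axis. Payload 3.9 kg.
Tool frame: the origin (TCP) lies at the centre of the arm's flange, where the gripper is bolted on; the fingertips stand 173 mm ahead of it and the grasp point (between the pads) lies 155 mm ahead of it (env.tcp_to_tips is the z of the fingertips in the tool frame, in m); z points along the fingers, y is the line along which they close (so a half turn about z gives the same grasp; the last joint's range is limited). The gripper opens to 85 mm and grips with 20 to 120 N. Pads are 22 mm wide; open, the fingers measure 114 mm over their backs; the gripper's body (76 mm by 85 mm) begins 54 mm behind the grasp point. The pads swing forward as they close: fully open they stand 13 mm farther back than shut.
Start: joints at [1.339, 0.26, -0.138, 1.173, 0, 1.571], TCP at [0.121, 0.511, 0.405] pointing down, gripper open.
Joint ranges: [-2.78, 2.78], [-0.83, 1.72], [-1.28, 1.37], [-1.9, 2.12], [-1.57, 1.48], [-3.14, 3.14]. Speed limits (rad/s): [2.57, 2.57, 3.14, 3.14, 3.14, 3.14].

### API

Orientations are given as a unit quaternion [x, y, z, w].
In Python, from bench import get_obs, get_image, camera_params, job, cut_out, tip_of, env gives the robot as it stands.
- The arm moves only by the tool arm_command, never from a script. Its argument "deltas" is a list that holds one entry, the list of rows, each a list of 7 numbers: the shift along the world's x, y, z in m, then the turn, a rotation vector about the world's x, y, z in rad, then the opening, from 0 (shut) to 1 (fully open). A call has 1 to 20 rows; each row shifts and turns the commanded pose from where the row before left it; what a row does not reach is not made up. A row lasts 1/12 s, in which the tool goes at most 41.7 mm and 7.16 degrees, less where a joint would pass 70% of its speed; a pose out of reach is approached as far as the arm can. A call is refused whole if a number of a shift passes 0.0417 or a number of a turn 0.125, either way. A call with a gripper value outside its range is refused whole. The fingers move at their own pace and stop on an object; the grip force is fixed at half the most. Time passes only in rows, so rows that do not move let the fingers close. It gives the time, the measured TCP pose, the force, the opening and the grip force at its end, in the units of the state.
- get_obs(): the state, without advancing time (a new reading comes with each control period).
- get_image(name): name is "side" or "top" or "wrist"; returns the picture (480x640x3 uint8, blue, green, red); there is no depth.
- camera_params(name): a dict with "camera_matrix" (3x3 intrinsics, pixels), "extrinsics" (4x4, takes a point from camera to world coordinates); the wrist camera has in their place "T_tool_cam" (4x4, takes a point from camera to tool coordinates, whose origin is the TCP and whose axes are the flange's). Camera axes: x right, y down, z forward; pixel columns grow to the right and rows downward; lengths in m; the calibration is good to about 2 mm. A picture is of the moment at which its call begins: read the wrist's pose just before it. camera_params takes no time and is no camera call.
- job.close_job(): hands the job in; it is judged then, once.
Trained networks look in the newest picture that a camera, given by its name, has taken for a name from the list of things; names that differ only in an ending like _2 or _b are one class to them, and where a whole thing is asked for, a point or a joint stands for the part that bears it (a point fixed in the world has none). Each returns a list of dicts, best first, with "score" (0 to 1); they miss things now and then, are a little off and sometimes report something else, mostly with a low value. They report only what shows in the picture. A call takes as long as a camera call. They do not tell look-alikes from the thing itself.
- cut_out(camera, thing): "region" (480x640 bool, what is visible of it) and "position" ([column, row] in pixels, amid what is visible of it).
- tip_of(camera, thing): "position" ([column, row] in pixels: a listed point, or the origin of a listed thing).
The state is a dict: "clock": time; "qpos": joint angles; "joint_vel": joint speeds; "effort": joint torques, N m; "tool_pos": TCP position; "orientation": TCP orientation; "contact_force": force on the tool from outside, world axes, zero at the start; "moment": the same for the moment, N m; "opening": finger opening in m; "grip_force": force on a finger pad.
Only numpy, scipy, OpenCV 4.12 (cv2) and the standard library are available. Lean on these libraries where they do the work, as an engineer would, in place of code of your own. Each camera call takes 0.05 s, during which the arm holds its last target. There are 200 camera calls.

### The job

First slide the photometer's dust shutter (with the red post) fully open, then lift the reference paddle (with the orange grip) out of its blue stand and ease its blade straight down through the slot, without forcing it, until the slot's rim lies within the yellow band on the blade. Finish while still gripping the paddle there, upright and still: do not let go of it and do not let its black collar down onto the photometer. Leave the kit box, the bottle and the tube rack where they are.

Things in the scene. Friction and masses are not known exactly. Their poses are not given: they have to be found in the camera images.
- photometer: Cream bench photometer, fixed, 200 (its x) x 170 (its y) x 125 mm high, hollow. Origin: centre of its underside; z up; the blue screen is on its -x side. It may stand on either side of the bench, turned. On its top two dark guide strips (4 mm high, 6 mm wide, along x) lie 39 mm to either side (y) of the slot.
- slot (a point): Centre of the slot's mouth in the photometer's flat top, 125 mm above the bench, 20 mm to -x of the photometer's middle; axes as the photometer. Slot 8 mm wide (x), 42 mm long (y), through a plate 12 mm thick, with a 3 mm bevel and a thin black printed frame round its mouth; 93 mm free depth below the plate. The shut shutter hides it from above.
- shutter (a joint): Steel dust shutter, 46 (x) x 68 (y) mm, on the photometer's top (upper face 3.5 mm above it); slides to the photometer's +x (away from the screen). Value in m: 0 = shut, 0.040 = fully open at its stop; starts 0 to 6 mm open. Stays where left; friction 2 N. At value q it covers x from q-13 to q+33 mm from the slot's centre.
- shutter_post (a point): Centre of the top face of the shutter's red finger post: 14 mm (x) x 30 mm (y), its top 35.5 mm above the photometer's top and 32 mm above the shutter sheet. Axes as the photometer. It lies 22 mm to +x of the slot's centre when shut, 62 mm when fully open.
- stand: Blue stand, a fixed block 60 (x) x 90 (y) x 90 mm high, on a look-only foot 85 x 115 x 6 mm, with a slot 10 (x) x 44 (y) mm right through from above. Origin: centre of its underside; z up.
- stand_top (a point): Centre of the stand's top face (mouth of its slot), 90 mm above the bench; axes as the stand.
- paddle: Loose reference paddle, 0.10-0.17 kg, 125 mm long, upright in the stand. Origin: middle of the blade's rounded tip; z up to the grip, x thickness, y width; a half turn about z is the same. Blade 6 (x) x 40 (y) mm, z 0-75 mm; black collar 24 x 50 mm, z 75-80 mm, rests on the stand's top at the start (tip 15 mm above the bench); orange grip 16 (x) x 34 (y) mm, z 80-125 mm.
- paddle_band (a point): Middle of the 10 mm tall yellow band round the aluminium blade, 48 mm above the tip (band from 43 to 53 mm); axes as the paddle. A round green filter sits below it.
- kit_box: Loose white kit box, 90 x 120 x 35 mm, lying on the bench; leave it alone. Origin: centre of its underside.
- buffer_bottle: Loose bottle, 64 mm across, 140 mm high, upright; leave it alone. Origin: centre of its underside.
- tube_rack: Loose white foam rack with blue-capped tubes, 70 x 130 x 89 mm; leave it alone. Origin: centre of its underside.
There are look-alikes about, which are no part of the job. There is more than one size of the paddle; the job needs the smaller. There is more than one size of the stand; the one meant has the size given above.

How it is judged:
By the outcome, as a careful person would: the job done as asked, in the order asked, and still so for the second after the job is handed in, while the arm keeps its last pose, push and grip.
It also fails if it takes over 64 s, if anything falls off the work surface, if the arm or the gripper's body presses on something with over 40 N, if the wrist force passes 120 N, or if a joint passes its speed limit or range.

## Working session

There is one attempt and no reset: what is moved stays moved. The work goes in short steps, Python scripts to look and compute and a tool call to move; the robot and the scene stay as the last step left them, time stands still between calls to the robot, and variables do not carry over. Pictures are saved under pics/ and viewed, at most 10 in all, crops included, and the job is handed in when it is done.

Besides the shell and the picture viewer there is one more tool, called after ">>>" in YAML: its name, and indented under it one key for each argument. arm_command: Moves the arm, as the interface text tells. Its arguments: {"type":"object","properties":{"deltas":{"type":"array","items":{"type":"array","items":{"type":"array","items":{"type":"number"}}}}},"required":["deltas"]}

```bash
ls; mkdir -p pics; cat > h.py <<'E'
import numpy as np, cv2
from bench import *
from scipy.spatial.transform import Rotation as R
def cam(n):
    p=camera_params(n); K=np.array(p["camera_matrix"])
    if n=="wrist":
        o=get_obs(); T=np.eye(4); T[:3,:3]=R.from_quat(o["orientation"]).as_matrix(); T[:3,3]=o["tool_pos"]
        return K,T@np.array(p["T_tool_cam"])
    return K,np.array(p["extrinsics"])
def unproj(c,uv,z):
    K,E=c; d=E[:3,:3]@np.linalg.solve(K,[uv[0],uv[1],1]); return E[:3,3]+d*(z-E[2,3])/d[2]
def proj(c,p):
    K,E=c; q=K@(E[:3,:3].T@(np.array(p)-E[:3,3])); return q[:2]/q[2]
E
python3 - <<'E'
from h import *
for n in ["side","top"]:
    im=get_image(n); cv2.imwrite(f"pics/{n}0.png",im)
    c=cam(n); print(n,c[1][:3,3].round(3),c[1][:3,2].round(3))
    for t,z in [("slot",.125),("shutter_post",.1605),("photometer",0),("stand",0),("stand_top",.09),("paddle",.015),("paddle_band",.063),("kit_box",0),("buffer_bottle",0),("tube_rack",0)]:
        for r in tip_of(n,t): 
            print(t,round(r["score"],2),np.round(r["position"]),unproj(c,r["position"],z).round(3))
print(get_obs()["clock"])
E
```

```text
pics
side [ 0.106 -1.165  0.996] [ 0.321  0.761 -0.564]
slot 0.58 [291. 290.] [ 0.481 -0.165  0.125]
slot 0.18 [264. 207.] [0.548 0.237 0.125]
photometer 0.93 [297. 322.] [ 0.503 -0.15   0.   ]
photometer 0.28 [286. 290.] [ 0.524 -0.014  0.   ]
stand 0.77 [257. 247.] [ 0.515  0.218 -0.   ]
stand 0.77 [312. 227.] [ 0.719  0.259 -0.   ]
stand_top 0.9 [256. 225.] [0.51  0.204 0.09 ]
stand_top 0.72 [310. 194.] [0.734 0.321 0.09 ]
stand_top 0.3 [289. 289.] [ 0.495 -0.117  0.09 ]
paddle 0.89 [210. 249.] [0.373 0.24  0.015]
paddle_band 0.93 [212. 234.] [0.385 0.247 0.063]
kit_box 0.75 [358. 262.] [0.769 0.028 0.   ]
buffer_bottle 0.75 [264. 207.] [0.612 0.442 0.   ]
tube_rack 0.63 [392. 395.] [ 0.612 -0.454  0.   ]
top [0.328 0.012 1.404] [ 0.199 -0.017 -0.98 ]
slot 0.81 [398. 276.] [ 0.488 -0.154  0.125]
shutter_post 0.65 [397. 264.] [ 0.511 -0.151  0.161]
photometer 0.8 [389. 278.] [ 0.501 -0.147  0.   ]
photometer 0.34 [237. 289.] [0.509 0.218 0.   ]
stand 0.91 [214. 210.] [0.708 0.263 0.   ]
stand 0.62 [241. 295.] [0.494 0.209 0.   ]
stand_top 0.82 [200. 195.] [0.725 0.277 0.09 ]
stand_top 0.72 [232. 285.] [0.507 0.215 0.09 ]
paddle 0.89 [226. 346.] [0.377 0.249 0.015]
paddle 0.81 [240. 293.] [0.496 0.209 0.015]
paddle_band 0.63 [219. 343.] [0.383 0.256 0.063]
paddle_band 0.54 [236. 293.] [0.492 0.211 0.063]
kit_box 0.73 [300. 177.] [0.774 0.045 0.   ]
buffer_bottle 0.67 [143. 255.] [0.614 0.44  0.   ]
tube_rack 0.72 [509. 220.] [ 0.615 -0.457  0.   ]
1.1
```

View pics/top0.png

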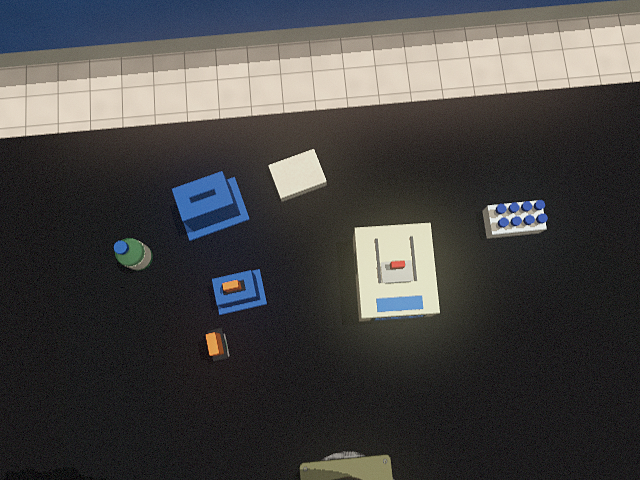

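View pics/side0.png

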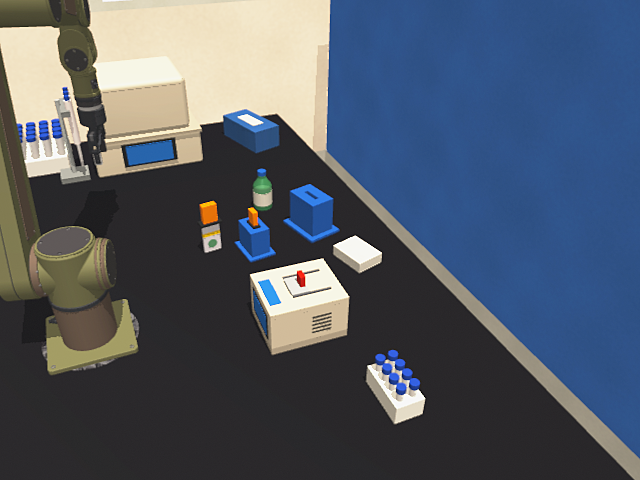

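The top view shows the photometer at about (397,272) with the screen toward the robot. The small stand with the small paddle is at (232,287), the big stand at (210,205), and the larger paddle stands free at (217,345). Next I'll check the wrist camera geometry and do a coarse yaw fit.

```bash
python3 - <<'E'
from h import *
o=get_obs(); print(R.from_quat(o["orientation"]).as_matrix().round(3), np.array(camera_params("wrist")["T_tool_cam"]).round(3), camera_params("wrist")["camera_matrix"])
im=get_image("top"); c=cam("top")
for q in [(355,227),(431,223),(438,312),(360,318)]: print(unproj(c,q,.125).round(3))
for q in [(377,239),(380,280),(411,237),(414,280)]: print('strip',unproj(c,q,.129).round(3))
print(get_obs()["contact_force"],env.tcp_to_tips)
E
```

```text
[[-0.973  0.23   0.   ]
 [ 0.23   0.973  0.   ]
 [-0.     0.    -1.   ]] [[-0.001 -0.96  -0.28   0.071]
 [ 1.    -0.001 -0.    -0.   ]
 [-0.    -0.28   0.96   0.032]
 [ 0.     0.     0.     1.   ]] [[390.95261929   0.         315.2948556 ]
 [  0.         390.95261929 238.71378242]
 [  0.           0.           1.        ]]
[ 0.607 -0.071  0.125]
[ 0.6   -0.241  0.125]
[ 0.402 -0.231  0.125]
[ 0.405 -0.061  0.125]
strip [ 0.574 -0.117  0.129]
strip [ 0.483 -0.113  0.129]
strip [ 0.571 -0.192  0.129]
strip [ 0.476 -0.187  0.129]
[ 0.42889663  0.73267723 -0.77614736] 0.1734
```

>>> arm_command:
  deltas:
    - [[0.0185, -0.033, 0.0022, 0, 0, 0.0091, 0], [0.0185, -0.033, 0.0022, 0, 0, 0.0091, 0], [0.0185, -0.033, 0.0022, 0, 0, 0.0091, 0], [0.0185, -0.033, 0.0022, 0, 0, 0.0091, 0], [0.0185, -0.033, 0.0022, 0, 0, 0.0091, 0], [0.0185, -0.033, 0.0022, 0, 0, 0.0091, 0], [0.0185, -0.033, 0.0022, 0, 0, 0.0091, 0], [0.0185, -0.033, 0.0022, 0, 0, 0.0091, 0], [0.0185, -0.033, 0.0022, 0, 0, 0.0091, 0], [0.0185, -0.033, 0.0022, 0, 0, 0.0091, 0], [0.0185, -0.033, 0.0022, 0, 0, 0.0091, 0], [0.0185, -0.033, 0.0022, 0, 0, 0.0091, 0], [0.0185, -0.033, 0.0022, 0, 0, 0.0091, 0], [0.0185, -0.033, 0.0022, 0, 0, 0.0091, 0], [0.0185, -0.033, 0.0022, 0, 0, 0.0091, 0], [0.0185, -0.033, 0.0022, 0, 0, 0.0091, 0], [0.0185, -0.033, 0.0022, 0, 0, 0.0091, 0], [0.0185, -0.033, 0.0022, 0, 0, 0.0091, 0], [0.0185, -0.033, 0.0022, 0, 0, 0.0091, 0], [0.0185, -0.033, 0.0022, 0, 0, 0.0091, 0]]

```text
clock: 2.82
tool_pos: [0.4911, -0.1511, 0.4489]
orientation: [0.025, 1.0, 0.0, 0.0]
contact_force: [0.7, 0.2, 0.1]
opening: 0.0002
grip_force: 0.0
```

>>> arm_command:
  deltas:
    - [[0, 0, 0, 0, 0, 0, 0], [0, 0, 0, 0, 0, 0, 0], [0, 0, 0, 0, 0, 0, 0], [0, 0, 0, 0, 0, 0, 0]]

```text
clock: 3.15
tool_pos: [0.4899, -0.1481, 0.4486]
orientation: [0.024, 1.0, 0.0, -0.0]
contact_force: [0.2, 0.5, -0.4]
opening: -0.0001
grip_force: 0.0
```

```bash
python3 - <<'E'
from h import *
c=cam("wrist"); o=get_obs(); print(o["clock"],o["tool_pos"],R.from_quat(o["orientation"]).as_matrix().round(3))
im=get_image("wrist"); cv2.imwrite("pics/w0.png",im)
for t,z in [("slot",.125),("shutter_post",.1605),("photometer",0)]:
    for r in tip_of("wrist",t): print(t,round(r["score"],2),np.round(r["position"]),unproj(c,r["position"],z).round(4))
E
```

```text
3.15 [ 0.48994346 -0.14812074  0.44864071] [[-0.999  0.049 -0.001]
 [ 0.049  0.999  0.001]
 [ 0.001  0.001 -1.   ]]
slot 0.85 [308. 211.] [ 0.4808 -0.1533  0.125 ]
shutter_post 0.64 [312. 262.] [ 0.5096 -0.1516  0.1605]
photometer 0.87 [313. 205.] [ 0.502  -0.1508  0.    ]
```

View pics/w0.png

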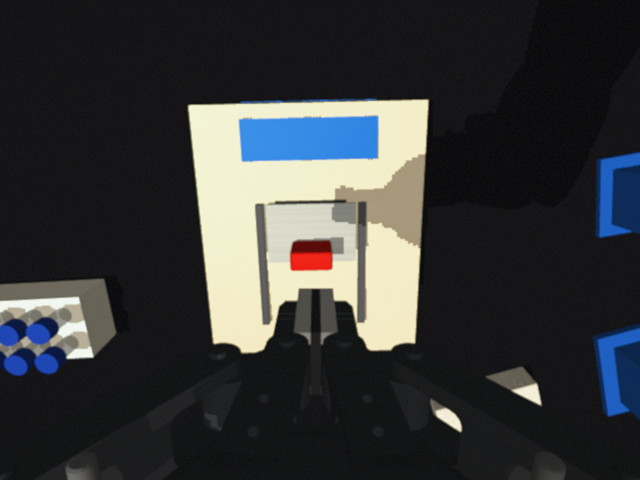

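Screen at top of view (310,138), shutter sheet at (312,230), red post at (312,255), its centre about (0.510,-0.152), which matches the expected 22 mm past the slot. Closed fingers go down on the screen side of it.

>>> arm_command:
  deltas:
    - [[-0.009, -0.0015, 0, 0, 0, 0, 0], [-0.009, -0.0015, -0.02, 0, 0, 0, 0], [0, 0, -0.035, 0, 0, 0, 0], [0, 0, -0.035, 0, 0, 0, 0], [0, 0, -0.03, 0, 0, 0, 0], [0, 0, -0.016, 0, 0, 0, 0], [0, 0, 0, 0, 0, 0, 0], [0, 0, 0, 0, 0, 0, 0]]

```text
clock: 4.02
tool_pos: [0.4717, -0.1517, 0.3125]
orientation: [0.025, 1.0, 0.0, -0.001]
contact_force: [-0.1, -0.3, -0.0]
opening: 0.0002
grip_force: 0.0
```

```bash
python3 - <<'E'
from h import *
c=cam("wrist"); o=get_obs(); print(o["clock"],o["tool_pos"],o["contact_force"])
im=get_image("wrist"); cv2.imwrite("pics/w1.png",im)
E
```

```text
4.0167 [ 0.47172404 -0.1517205   0.312468  ] [-0.1026801  -0.25405194 -0.03004036]
```

View pics/w1.png

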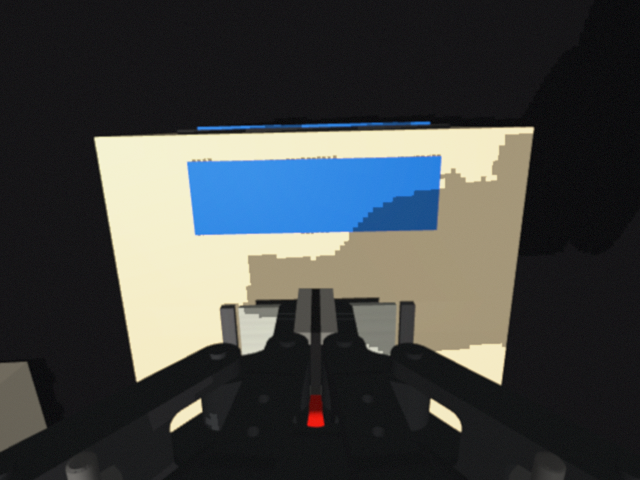

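The fingers stand on the sheet's screen side, with the post (316,410) just behind them. Now I push along photometer +x.

>>> arm_command:
  deltas:
    - [[0.005, -0.0002, 0, 0, 0, 0, 0], [0.005, -0.0002, 0, 0, 0, 0, 0], [0.005, -0.0002, 0, 0, 0, 0, 0], [0.004, -0.0002, 0, 0, 0, 0, 0], [0.004, -0.0002, 0, 0, 0, 0, 0], [0.004, -0.0002, 0, 0, 0, 0, 0], [0.004, -0.0002, 0, 0, 0, 0, 0], [0.004, -0.0002, 0, 0, 0, 0, 0], [0.004, -0.0002, 0, 0, 0, 0, 0], [0.004, -0.0002, 0, 0, 0, 0, 0], [0.004, -0.0002, 0, 0, 0, 0, 0]]

```text
clock: 4.98
tool_pos: [0.5198, -0.1541, 0.3125]
orientation: [0.025, 1.0, 0.0, -0.0]
contact_force: [-2.0, 1.1, 1.2]
opening: 0.0
grip_force: 1.1
```

>>> arm_command:
  deltas:
    - [[0.002, -0.0001, 0, 0, 0, 0, 0], [0.002, -0.0001, 0, 0, 0, 0, 0], [0.002, -0.0001, 0, 0, 0, 0, 0], [0, 0, 0, 0, 0, 0, 0]]

```text
clock: 5.32
tool_pos: [0.5259, -0.1546, 0.3126]
orientation: [0.025, 1.0, -0.0, 0.0]
contact_force: [-0.6, 0.9, -0.3]
opening: 0.0
grip_force: 0.5
```

>>> arm_command:
  deltas:
    - [[0.0015, -0.0001, 0, 0, 0, 0, 0], [0.0015, -0.0001, 0, 0, 0, 0, 0], [0, 0, 0, 0, 0, 0, 0]]

```text
clock: 5.57
tool_pos: [0.5275, -0.1547, 0.3125]
orientation: [0.025, 1.0, 0.0, -0.002]
contact_force: [-5.4, 1.1, 2.6]
opening: -0.0003
grip_force: 2.6
```

>>> arm_command:
  deltas:
    - [[0.0015, -0.0001, 0, 0, 0, 0, 0], [0.0015, -0.0001, 0, 0, 0, 0, 0], [0, 0, 0, 0, 0, 0, 0]]

```text
clock: 5.82
tool_pos: [0.5285, -0.1547, 0.3124]
orientation: [0.025, 1.0, 0.0, -0.004]
contact_force: [-12.0, 1.7, 7.6]
opening: -0.0001
grip_force: 5.7
```

Steady force rise with no motion means it is at the stop. I'll back off, rise and look.

>>> arm_command:
  deltas:
    - [[-0.008, 0.0004, 0, 0, 0, 0, 0], [-0.008, 0.0004, 0, 0, 0, 0, 0], [-0.008, 0.0004, 0.03, 0, 0, 0, 0], [-0.008, 0.0004, 0.035, 0, 0, 0, 0], [-0.008, 0.0004, 0.035, 0, 0, 0, 0], [0, 0, 0.036, 0, 0, 0, 0], [0, 0, 0, 0, 0, 0, 0], [0, 0, 0, 0, 0, 0, 0], [0, 0, 0, 0, 0, 0, 0], [0, 0, 0, 0, 0, 0, 0]]

```text
clock: 6.65
tool_pos: [0.4914, -0.1529, 0.4475]
orientation: [0.025, 1.0, 0.0, -0.001]
contact_force: [-0.7, 0.1, 1.1]
opening: 0.0
grip_force: 0.0
```

```bash
python3 - <<'E'
from h import *
c=cam("wrist"); o=get_obs(); print(o["clock"],o["tool_pos"],R.from_quat(o["orientation"]).as_matrix().round(3))
im=get_image("wrist"); cv2.imwrite("pics/w2.png",im)
for t,z in [("slot",.125),("shutter_post",.1605),("photometer",0)]:
    for r in tip_of("wrist",t): print(t,round(r["score"],2),np.round(r["position"],1),unproj(c,r["position"],z).round(4))
uv=proj(c,[.483,-.15,.125]); print(uv)
u,v=map(int,uv); cv2.imwrite("pics/w2c.png",cv2.resize(im[v-100:v+100,u-130:u+130],None,fx=3,fy=3,interpolation=cv2.INTER_CUBIC)); print(u-130,v-100)
E
```

```text
6.65 [ 0.49137075 -0.15292476  0.44746843] [[-0.999  0.05  -0.001]
 [ 0.05   0.999  0.   ]
 [ 0.001  0.    -1.   ]]
slot 0.65 [313.6 209.4] [ 0.4811 -0.1537  0.125 ]
photometer 0.8 [319.2 206.3] [ 0.5042 -0.1493  0.    ]
[318.59518621 211.56781365]
188 111
```

View pics/w2c.png

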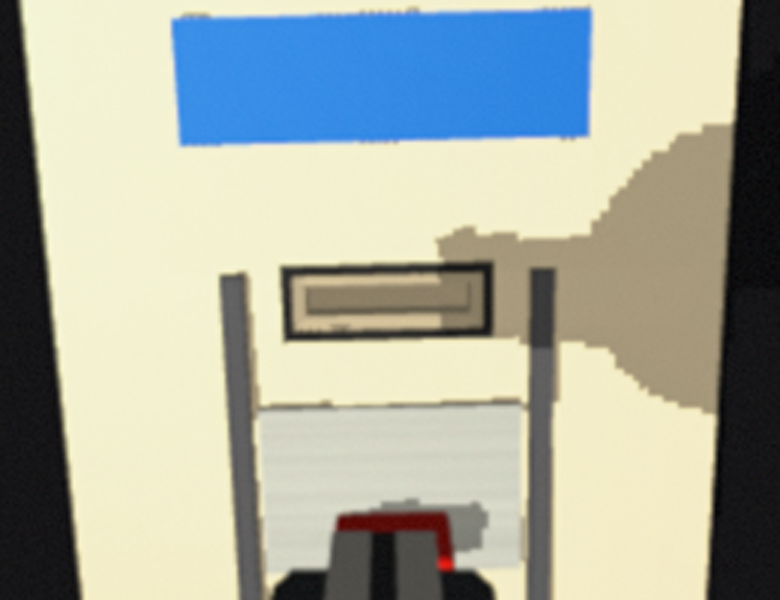

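The slot is fully uncovered, with its frame at crop (281–492, 262–340) and the shutter edge at row 405. I'll measure the frame precisely.

```bash
cat > slot.py <<'E'
from h import *
def slot(im,c,guess,pad=45):
    u,v=map(int,proj(c,guess)); x0,y0=u-pad,v-25
    g=cv2.cvtColor(im,cv2.COLOR_BGR2GRAY)[y0:y0+50,x0:x0+2*pad]
    g=cv2.resize(g,None,fx=4,fy=4,interpolation=cv2.INTER_CUBIC)
    m=(g<75).astype(np.uint8)
    cs,_=cv2.findContours(m,cv2.RETR_CCOMP,cv2.CHAIN_APPROX_NONE)
    for k in cs:
        p=(k[:,0]+.5)/4-.5+[x0,y0]
        w=np.array([unproj(c,q,.125)[:2] for q in p],np.float32)
        (cx,cy),(a,b),t=cv2.minAreaRect((w*1000).astype(np.float32))
        if max(a,b)>30: print("rect",round(cx,1),round(cy,1),round(a,1),round(b,1),round(t,1))
if __name__=="__main__":
    c=cam("wrist"); im=cv2.imread("pics/w2.png"); slot(im,c,[.482,-.153,.125])
    f=lambda x,y,z:unproj(c,(188+x/3,111+y/3),z)
    print("shutter edge",f(262,407,.1285),f(520,402,.1285))
    for p in [(172,19),(590,10),(590,135),(181,145)]: print("screen",f(*p,.125))
    a,b=f(221,275,.129),f(247,600,.129); d=f(530,268,.129); e=f(528,600,.129); print(a,b,d,e, np.degrees(np.arctan2((b-a)[1],(b-a)[0])),np.degrees(np.arctan2((e-d)[1],(e-d)[0])))
E
python3 slot.py
```

```text
rect 482.4 -151.1 52.6 18.8 88.6
rect 482.6 -151.5 49.3 15.8 88.3
shutter edge [ 0.50791749 -0.18446728  0.1285    ] [ 0.50995698 -0.11830195  0.1285    ]
screen [ 0.41187459 -0.19856871  0.125     ]
screen [ 0.41488099 -0.0996124   0.125     ]
screen [ 0.44392433 -0.0996626   0.125     ]
screen [ 0.44123668 -0.19932671  0.125     ]
[ 0.47304845 -0.19184825  0.129     ] [ 0.5617864  -0.19274524  0.129     ] [ 0.47520022 -0.11524736  0.129     ] [ 0.56565593 -0.11722373  0.129     ] -0.5791424734728053 -1.2516566889224763
```

>>> arm_command:
  deltas:
    - [[0.0006, 0.026, 0, 0, 0, -0.105, 0.6], [0.0006, 0.026, 0, 0, 0, -0.105, 0.6], [0.0006, 0.026, 0, 0, 0, -0.105, 0.6], [0.0006, 0.026, 0, 0, 0, -0.105, 0.6], [0.0006, 0.026, 0, 0, 0, -0.105, 0.6], [0.0006, 0.026, 0, 0, 0, -0.105, 0.6], [0.0006, 0.026, 0, 0, 0, -0.105, 0.6], [0.0006, 0.026, 0, 0, 0, -0.105, 0.6], [0.0006, 0.026, 0, 0, 0, -0.105, 0.6], [0.0006, 0.026, 0, 0, 0, -0.105, 0.6], [0.0006, 0.026, 0, 0, 0, -0.105, 0.6], [0.0006, 0.026, 0, 0, 0, -0.105, 0.6], [0.0006, 0.026, 0, 0, 0, -0.105, 0.6], [0.0006, 0.026, 0, 0, 0, -0.105, 0.6], [0, 0, 0, 0, 0, 0, 0.6], [0, 0, 0, 0, 0, 0, 0.6], [0, 0, 0, 0, 0, 0, 0.6], [0, 0, 0, 0, 0, 0, 0.6]]

```text
clock: 8.35
tool_pos: [0.4999, 0.2103, 0.4484]
orientation: [0.689, 0.725, -0.0, -0.0]
contact_force: [0.1, 0.2, 0.1]
opening: 0.0513
grip_force: 0.0
```

```bash
python3 - <<'E'
from h import *
c=cam("wrist"); o=get_obs(); print(o["clock"],o["tool_pos"],R.from_quat(o["orientation"]).as_matrix().round(3),o["opening"])
im=get_image("wrist"); cv2.imwrite("pics/w3.png",im)
for t,z in [("stand_top",.09),("stand",0),("paddle",.015)]:
    for r in tip_of("wrist",t): print(t,round(r["score"],2),np.round(r["position"],1),unproj(c,r["position"],z).round(4))
# orange top face / stand top
hsv=cv2.cvtColor(im,cv2.COLOR_BGR2HSV)
for nm,lo,hi,z in [("orange",(5,150,170),(22,255,255),.14),("blue",(100,120,120),(125,255,255),.09)]:
    m=cv2.inRange(hsv,lo,hi); cs,_=cv2.findContours(m,cv2.RETR_EXTERNAL,cv2.CHAIN_APPROX_NONE)
    for k in cs:
        if cv2.contourArea(k)<200: continue
        w=np.array([unproj(c,q,z)[:2]*1000 for q in k[:,0]],np.float32)
        print(nm,np.round(cv2.boundingRect(k)),[np.round(x,1) for x in cv2.minAreaRect(w)])
E
```

```text
8.35 [0.49994938 0.21029337 0.44839621] [[-0.051  0.999 -0.001]
 [ 0.999  0.051 -0.001]
 [-0.001 -0.001 -1.   ]] 0.05128320126307699
stand_top 0.9 [602.4 166.8] [0.7345 0.2595 0.09  ]
stand_top 0.7 [314.9 208. ] [0.4989 0.2131 0.09  ]
stand 0.94 [316.5 193.5] [0.5007 0.2103 0.    ]
stand 0.88 [521.6 152.9] [0.7123 0.2636 0.    ]
paddle 0.83 [202.5 148.4] [0.384  0.2527 0.015 ]
paddle 0.65 [315.5 195.5] [0.4996 0.2108 0.015 ]
orange [ 91 139 103  43] [array([377. , 251.4]), array([69.1, 24.3]), np.float64(8.0)]
blue [271 133  91 131] [array([501.3, 219.2]), array([ 69.8, 107. ]), np.float64(7.5)]
blue [591 119  24  86] [array([733.8, 263.1]), array([18.1, 67.9]), np.float64(14.9)]
blue [460  59 180 191] [array([693.4, 260.9]), array([139.5, 151.6]), np.float64(15.0)]
```

View pics/w3.png

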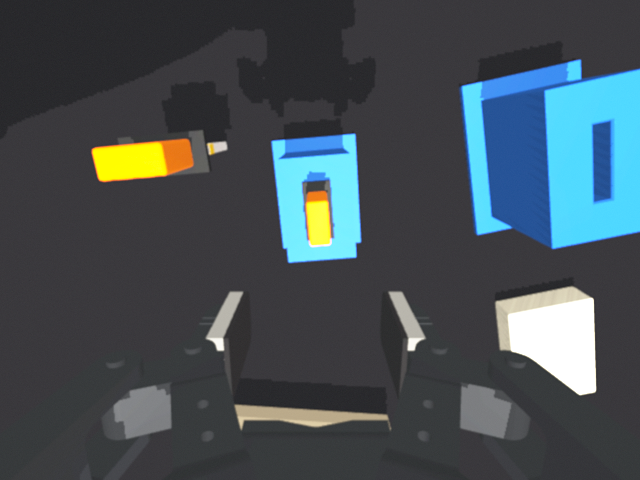

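The small paddle's grip is at (318,217) in its blue stand at (317,195), and the larger paddle at left (150,160) stays untouched. I'll fit box silhouettes for the exact pose.

```bash
cat > fit.py <<'E'
from h import *
from scipy.optimize import minimize
def sil(c,p,boxes):
    m=np.zeros((480*2,640*2),np.uint8); x,y,t=p; ct,st=np.cos(t),np.sin(t)
    for a,b,z0,z1 in boxes:
        P=[proj(c,[x+ct*i*a/2-st*j*b/2,y+st*i*a/2+ct*j*b/2,z]) for i in(-1,1) for j in(-1,1) for z in(z0,z1)]
        h=cv2.convexHull(np.float32(P)); cv2.fillConvexPoly(m,np.int32(np.round((h*2+.5)*16)),1,shift=4)
    return cv2.resize(m*255,(640,480),interpolation=cv2.INTER_AREA)/255.
def fit(c,mask,boxes,p0):
    mask=mask.astype(float)
    f=lambda q:np.abs(sil(c,q*[.01,.01,.1],boxes)-mask).sum()
    q0=np.array(p0)/[.01,.01,.1]; best=None
    for s in (.5,.2):
        r=minimize(f,q0,method="Nelder-Mead",options=dict(initial_simplex=[q0]+[q0+s*e for e in np.eye(3)])); q0=r.x
    return r.x*[.01,.01,.1],r.fun,mask.sum()
E
python3 - <<'E'
from fit import *
c=cam("wrist"); im=cv2.imread("pics/w3.png"); hsv=cv2.cvtColor(im,cv2.COLOR_BGR2HSV)
roi=np.zeros((480,640),np.uint8); roi[120:270,262:368]=255
o=cv2.inRange(hsv,(3,120,90),(32,255,255))&roi
b=cv2.inRange(hsv,(90,80,60),(130,255,255))&roi
cs,_=cv2.findContours(b,cv2.RETR_EXTERNAL,cv2.CHAIN_APPROX_NONE); b2=np.zeros_like(b); cv2.drawContours(b2,[max(cs,key=cv2.contourArea)],-1,255,-1)
for nm,m,bx in [("grip",o,[(.016,.034,.095,.14)]),("stand",b2,[(.06,.09,0,.09),(.085,.115,0,.006)])]:
    p,e,n=fit(c,m>0,bx,(.5,.211,.05)); print(nm,p[:2].round(4),np.degrees(p[2]).round(2),e,n)
E
```

```text
grip [0.5018 0.2133] 6.77 104.49019607843138 1202.0
stand [0.502  0.2126] 7.29 517.3921568627451 10296.0
```

>>> arm_command:
  deltas:
    - [[0.002, 0.0027, 0, 0, 0, 0.035, 0.6], [0, 0, -0.02, 0, 0, 0.035, 0.6], [0, 0, -0.035, 0, 0, 0, 0.6], [0, 0, -0.035, 0, 0, 0, 0.6], [0, 0, -0.035, 0, 0, 0, 0.6], [0, 0, -0.03, 0, 0, 0, 0.6], [0, 0, -0.0165, 0, 0, 0, 0.6], [0, 0, 0, 0, 0, 0, 0.6], [0, 0, 0, 0, 0, 0, 0.6]]

```text
clock: 9.3
tool_pos: [0.5017, 0.2132, 0.2768]
orientation: [0.663, 0.748, -0.001, -0.0]
contact_force: [0.6, 0.8, 0.7]
opening: 0.0514
grip_force: 0.0
```

>>> arm_command:
  deltas:
    - [[0, 0, 0, 0, 0, 0, 0.4], [0, 0, 0, 0, 0, 0, 0.3], [0, 0, 0, 0, 0, 0, 0.2], [0, 0, 0, 0, 0, 0, 0.1], [0, 0, 0, 0, 0, 0, 0], [0, 0, 0, 0, 0, 0, 0], [0, 0, 0, 0, 0, 0, 0], [0, 0, 0, 0, 0, 0, 0]]

```text
clock: 9.97
tool_pos: [0.5027, 0.2141, 0.279]
orientation: [0.663, 0.749, 0.002, 0.001]
contact_force: [-1.2, -0.7, 6.2]
opening: 0.015
grip_force: 59.3
```

>>> arm_command:
  deltas:
    - [[0, 0, 0.003, 0, 0, 0, 0], [0, 0, 0.006, 0, 0, 0, 0], [0, 0, 0.01, 0, 0, 0, 0], [0, 0, 0.012, 0, 0, 0, 0], [0, 0, 0.012, 0, 0, 0, 0], [0, 0, 0.012, 0, 0, 0, 0], [0, 0, 0.015, 0, 0, 0, 0], [0, 0, 0.02, 0, 0, 0, 0], [0, 0, 0.025, 0, 0, 0, 0], [0, 0, 0.025, 0, 0, 0, 0], [0, 0, 0.02, 0, 0, 0, 0], [0, 0, 0.02, 0, 0, 0, 0], [0, 0, 0, 0, 0, 0, 0], [0, 0, 0, 0, 0, 0, 0]]

```text
clock: 11.13
tool_pos: [0.5022, 0.2138, 0.4587]
orientation: [0.663, 0.749, 0.001, 0.001]
contact_force: [-0.2, 0.1, -1.7]
opening: 0.0152
grip_force: 58.7
```

```bash
python3 - <<'E'
from h import *
o=get_obs(); M=R.from_quat(o["orientation"]).as_matrix(); print(o["clock"],o["tool_pos"],M.round(4).tolist(),o["opening"],o["moment"])
im=get_image("wrist"); cv2.imwrite("pics/w4.png",im)
E
```

```text
11.1333 [0.50220237 0.21383251 0.45868357] [[-0.1207, 0.9927, 0.0029], [0.9927, 0.1207, 0.0012], [0.0009, 0.003, -1.0]] 0.015167412401024639 [ 0.04768897 -0.01334358  0.0058683 ]
```

View pics/w4.png

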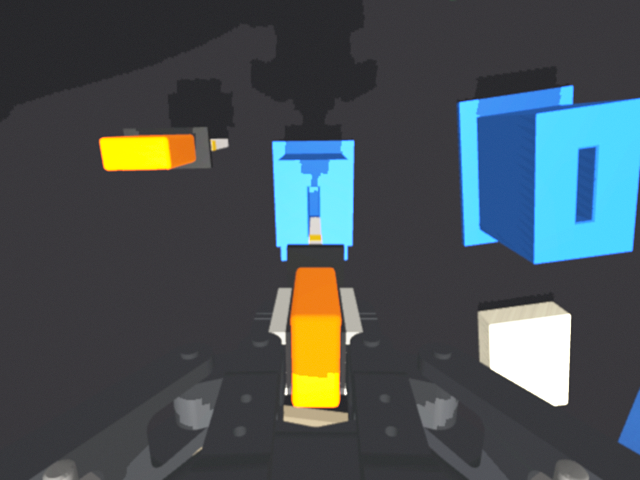

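The paddle hangs in the grip: grip at (316,340), collar at (315,252), yellow band at (315,238), blade end near (315,218). I'll recover the paddle pose in the tool frame from this.

```bash
python3 - <<'E'
from h import *
from scipy.optimize import least_squares
im=cv2.imread("pics/w4.png"); p=camera_params("wrist"); K=np.array(p["camera_matrix"]); T=np.array(p["T_tool_cam"])
prof=im[205:275,312:319].mean(1).astype(int)
for i in range(0,70): print(205+i,prof[i],end="; ")
print(im[300:325:2,312:319].mean(1).astype(int).tolist(), im[398:414,312:319].mean(1).astype(int).tolist())
for r in (275,300,312,318,400): print(r,[ (c,im[r,c].tolist()) for c in (286,288,290,292,294,296,334,336,338,340,342,344)])
for r in (222,230,238,252): print(r, im[r,290:342].max(1).tolist())
E
```

```text
205 [242 139  60]; 206 [242 139  60]; 207 [242 139  59]; 208 [242 140  59]; 209 [242 139  57]; 210 [242 139  58]; 211 [242 139  58]; 212 [242 139  58]; 213 [243 141  58]; 214 [240 135  56]; 215 [217 114  48]; 216 [186 118  89]; 217 [197 175 171]; 218 [209 211 215]; 219 [213 219 223]; 220 [213 219 223]; 221 [213 219 223]; 222 [213 219 223]; 223 [213 218 223]; 224 [212 217 223]; 225 [212 217 222]; 226 [212 218 223]; 227 [212 217 223]; 228 [212 217 222]; 229 [212 217 222]; 230 [212 217 222]; 231 [212 217 222]; 232 [213 217 222]; 233 [205 216 223]; 234 [156 208 228]; 235 [ 87 198 234]; 236 [ 34 195 236]; 237 [ 20 195 236]; 238 [ 21 194 236]; 239 [ 58 201 238]; 240 [131 220 242]; 241 [193 222 233]; 242 [207 214 222]; 243 [179 181 187]; 244 [112 114 117]; 245 [54 54 53]; 246 [41 41 39]; 247 [50 48 48]; 248 [58 57 56]; 249 [60 59 57]; 250 [60 59 58]; 251 [60 59 58]; 252 [61 59 59]; 253 [60 59 58]; 254 [61 59 58]; 255 [61 59 58]; 256 [60 59 58]; 257 [60 59 58]; 258 [59 59 58]; 259 [58 59 58]; 260 [59 59 59]; 261 [58 60 58]; 262 [58 58 57]; 263 [58 59 58]; 264 [59 59 58]; 265 [58 58 55]; 266 
[... 2294 characters left out ...]
5, 255, 255, 255, 255, 255, 255, 255, 255, 255, 255, 252, 207, 214, 225, 222, 223, 223, 223, 222, 223, 223, 223, 254, 255, 255, 255, 255, 255, 255, 255, 255, 255, 255, 255, 255, 255, 255, 255, 255, 255, 255, 255, 255, 255]
238 [255, 255, 255, 255, 255, 255, 255, 255, 255, 255, 255, 255, 255, 255, 255, 255, 255, 255, 255, 235, 236, 236, 236, 236, 236, 236, 236, 236, 236, 236, 236, 236, 255, 255, 255, 255, 255, 255, 255, 255, 255, 255, 255, 255, 255, 255, 255, 255, 255, 255, 255, 255]
252 [59, 59, 60, 60, 58, 61, 60, 60, 61, 61, 62, 61, 62, 62, 61, 62, 61, 64, 60, 60, 60, 61, 61, 59, 62, 61, 61, 62, 63, 61, 61, 60, 61, 61, 61, 62, 63, 62, 60, 62, 61, 60, 62, 60, 62, 62, 62, 61, 61, 61, 61, 58]
```

```bash
python3 - <<'E'
from h import *
from scipy.optimize import least_squares
p=camera_params("wrist"); K=np.array(p["camera_matrix"]); C=np.linalg.inv(np.array(p["T_tool_cam"]))
D=[(.02,.043,234.3),(.02,.053,239.9),(.025,.075,244),(.017,.080,266.8),(.017,.125,314.5),(-.017,.125,407)]
def row(v,x,z):
    dx,zt,a=v # tip at tool z zt; pitch a about tool y
    X=dx+x*np.cos(a)+ (z-.105)*np.sin(a); Z=zt-.105-((z-.105)*np.cos(a)-x*np.sin(a))
    Z=zt-z*np.cos(a)+x*np.sin(a)
    q=K@(C[:3,:3]@[X,0,Z]+C[:3,3]); return q[1]/q[2]
f=lambda v:[row(v,x,z)-r for x,z,r in D]
for D in (D,D[:5]):
  r=least_squares(f,[0,.26,0],x_scale=[.01,.01,.1]); print("dx,tipz,pitch",r.x.round(4),np.round(r.fun,1))
E
```

```text
dx,tipz,pitch [-0.0029  0.2667  0.001 ] [ 0.6  0.6 -0.2 -1.4  0.6 -0.1]
dx,tipz,pitch [-0.0051  0.272  -0.0144] [ 0.4  0.4  0.3 -1.5  0.4]
```

>>> arm_command:
  deltas:
    - [[-0.0005, -0.01, 0, 0, 0, -0.0093, 0], [-0.001, -0.018, 0, 0, 0, -0.0093, 0], [-0.0013, -0.026, 0, 0, 0, -0.0093, 0], [-0.0013, -0.026, 0, 0, 0, -0.0093, 0], [-0.0013, -0.026, 0, 0, 0, -0.0093, 0], [-0.0013, -0.026, 0, 0, 0, -0.0093, 0], [-0.0013, -0.026, 0, 0, 0, -0.0093, 0], [-0.0013, -0.026, 0, 0, 0, -0.0093, 0], [-0.0013, -0.026, 0, 0, 0, -0.0093, 0], [-0.0013, -0.026, 0, 0, 0, -0.0093, 0], [-0.0013, -0.026, 0, 0, 0, -0.0093, 0], [-0.0013, -0.026, 0, 0, 0, -0.0093, 0], [-0.0013, -0.026, 0, 0, 0, -0.0093, 0], [-0.0013, -0.026, 0, 0, 0, -0.0093, 0], [-0.0013, -0.016, 0, 0, 0, -0.0093, 0], [-0.001, -0.008, 0, 0, 0, -0.0093, 0], [0, 0, 0, 0, 0, 0, 0], [0, 0, 0, 0, 0, 0, 0], [0, 0, 0, 0, 0, 0, 0]]

```text
clock: 12.77
tool_pos: [0.4824, -0.1495, 0.4568]
orientation: [0.717, 0.697, -0.0, -0.001]
contact_force: [0.6, -0.3, -0.9]
opening: 0.0152
grip_force: 58.6
```

>>> arm_command:
  deltas:
    - [[0, 0, -0.01, 0, 0, 0, 0], [0, 0, -0.015, 0, 0, 0, 0], [0, 0, -0.015, 0, 0, 0, 0], [0, 0, -0.01, 0, 0, 0, 0], [0, 0, -0.006, 0, 0, 0, 0], [0, 0, 0, 0, 0, 0, 0], [0, 0, 0, 0, 0, 0, 0], [0, 0, 0, 0, 0, 0, 0]]

```text
clock: 13.43
tool_pos: [0.4829, -0.1501, 0.402]
orientation: [0.717, 0.697, 0.0, 0.001]
contact_force: [0.1, -1.0, -0.8]
opening: 0.0155
grip_force: 58.6
```

```bash
python3 - <<'E'
from h import *
o=get_obs(); M=R.from_quat(o["orientation"]).as_matrix(); print(o["clock"],o["tool_pos"],M.round(4).tolist(),np.degrees(np.arctan2(M[1,0],M[0,0])),o["contact_force"])
im=get_image("wrist"); cv2.imwrite("pics/w5.png",im)
a=cv2.resize(im[140:300,215:415],None,fx=4,fy=3.7,interpolation=cv2.INTER_CUBIC); cv2.imwrite("pics/w5c.png",a[:592])
c=cam("wrist")
for p in [[.4825,-.1513,.125],[.4825,-.1303,.125]]: print(proj(c,p))
for n in("side","top"): cv2.imwrite(f"pics/{n}5.png",get_image(n))
E
```

```text
13.4333 [ 0.48294129 -0.15013444  0.40196057] [[0.0274, 0.9996, 0.0012], [0.9996, -0.0274, -0.0004], [-0.0003, 0.0013, -1.0]] 88.42835528306138 [ 0.10796816 -0.99872024 -0.80165323]
[314.46614519 239.41473389]
[313.50392731 207.90659067]
```

View pics/w5c.png

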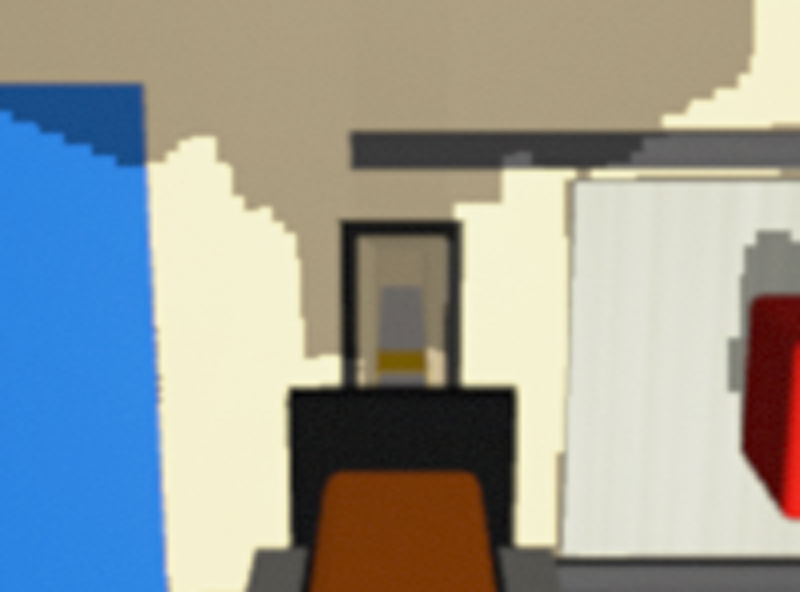

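```bash
python3 - <<'E'
from h import *
c=cam("wrist"); z0=get_obs()["tool_pos"][2]
f=lambda r,col,z: unproj(c,(col,r),z).round(4)
print("frame outer/inner +y end", f(199.9,315.5,.125), f(203.5,315.5,.125), "slot edge", f(208,315.5,.122))
for tz in (.264,.266):
  for off,r in [(.043,234.6),(.053,240.3),(.0,217.6),(.003,217.6),(.006,217.6)]: print(tz,off,f(r,315.5,z0-tz+off))
from slot import slot
im=cv2.imread("pics/w5.png")
g=cv2.cvtColor(im,cv2.COLOR_BGR2GRAY)
print(g[196:222,315].tolist(), g[196:222,318].tolist())
print("row225",g[225,295:335].tolist()); print("row208",g[208,295:335].tolist())
E
```

```text
frame outer/inner +y end [ 0.4838 -0.1253  0.125 ] [ 0.4838 -0.1276  0.125 ] slot edge [ 0.4837 -0.1311  0.122 ]
0.264 0.043 [ 0.4835 -0.1325  0.181 ]
0.264 0.053 [ 0.4835 -0.1325  0.191 ]
0.264 0.0 [ 0.4836 -0.1338  0.138 ]
0.264 0.003 [ 0.4836 -0.1331  0.141 ]
0.264 0.006 [ 0.4836 -0.1324  0.144 ]
0.266 0.043 [ 0.4835 -0.1331  0.179 ]
0.266 0.053 [ 0.4834 -0.1331  0.189 ]
0.266 0.0 [ 0.4836 -0.1342  0.136 ]
0.266 0.003 [ 0.4836 -0.1335  0.139 ]
0.266 0.006 [ 0.4836 -0.1328  0.142 ]
[154, 154, 146, 95, 40, 23, 26, 60, 102, 118, 118, 122, 125, 125, 126, 125, 126, 126, 125, 127, 125, 113, 106, 104, 102, 102] [153, 155, 147, 97, 40, 24, 28, 61, 104, 118, 118, 123, 125, 127, 126, 125, 125, 126, 125, 125, 124, 114, 106, 103, 102, 104]
row225 [156, 156, 158, 155, 137, 79, 31, 24, 43, 87, 128, 136, 135, 130, 119, 106, 102, 101, 102, 102, 102, 101, 102, 102, 101, 106, 116, 123, 125, 123, 109, 71, 51, 49, 77, 165, 236, 241, 240, 239]
row208 [156, 157, 158, 155, 135, 72, 22, 23, 44, 89, 128, 134, 134, 131, 125, 125, 125, 126, 125, 126, 125, 125, 126, 125, 126, 123, 120, 121, 124, 124, 122, 106, 68, 49, 68, 136, 218, 240, 240, 240]
```

In x and yaw the blade lies centred in the slot frame (crop columns 380–424 within 357–447). It's about 0.9 mm too far to −y, so I'll shift it and ease down.

>>> arm_command:
  deltas:
    - [[0, 0.0009, 0, 0, 0, 0, 0], [0, 0, -0.003, 0, 0, 0, 0], [0, 0, -0.003, 0, 0, 0, 0], [0, 0, -0.002, 0, 0, 0, 0], [0, 0, -0.002, 0, 0, 0, 0], [0, 0, -0.002, 0, 0, 0, 0], [0, 0, -0.002, 0, 0, 0, 0], [0, 0, -0.002, 0, 0, 0, 0], [0, 0, 0, 0, 0, 0, 0], [0, 0, 0, 0, 0, 0, 0]]

```text
clock: 14.42
tool_pos: [0.4826, -0.1494, 0.385]
orientation: [0.717, 0.697, -0.0, -0.0]
contact_force: [0.2, 0.2, -1.4]
opening: 0.0149
grip_force: 58.5
```

>>> arm_command:
  deltas:
    - [[0, 0, -0.0015, 0, 0, 0, 0], [0, 0, -0.0015, 0, 0, 0, 0], [0, 0, -0.0015, 0, 0, 0, 0], [0, 0, 0, 0, 0, 0, 0], [0, 0, 0, 0, 0, 0, 0]]

```text
clock: 14.83
tool_pos: [0.4825, -0.1493, 0.3806]
orientation: [0.717, 0.697, -0.0, -0.0]
contact_force: [1.1, -0.6, -0.8]
opening: 0.0153
grip_force: 58.5
```

>>> arm_command:
  deltas:
    - [[0, 0, -0.0015, 0, 0, 0, 0], [0, 0, -0.0015, 0, 0, 0, 0], [0, 0, -0.0015, 0, 0, 0, 0], [0, 0, -0.0015, 0, 0, 0, 0], [0, 0, -0.0015, 0, 0, 0, 0], [0, 0, -0.0015, 0, 0, 0, 0], [0, 0, -0.0015, 0, 0, 0, 0], [0, 0, -0.0015, 0, 0, 0, 0], [0, 0, 0, 0, 0, 0, 0]]

```text
clock: 15.58
tool_pos: [0.4825, -0.1493, 0.3683]
orientation: [0.717, 0.697, -0.0, -0.0]
contact_force: [0.1, 0.6, -0.8]
opening: 0.0155
grip_force: 58.5
```

>>> arm_command:
  deltas:
    - [[0, 0, -0.002, 0, 0, 0, 0], [0, 0, -0.002, 0, 0, 0, 0], [0, 0, -0.002, 0, 0, 0, 0], [0, 0, -0.002, 0, 0, 0, 0], [0, 0, -0.002, 0, 0, 0, 0], [0, 0, 0, 0, 0, 0, 0]]

```text
clock: 16.08
tool_pos: [0.4825, -0.1493, 0.3582]
orientation: [0.717, 0.697, -0.0, -0.0]
contact_force: [0.0, 0.5, -1.4]
opening: 0.0153
grip_force: 58.5
```

No contact force, so I'll continue to TCP z ≈ 0.342.

>>> arm_command:
  deltas:
    - [[0, 0, -0.002, 0, 0, 0, 0], [0, 0, -0.002, 0, 0, 0, 0], [0, 0, -0.002, 0, 0, 0, 0], [0, 0, -0.002, 0, 0, 0, 0], [0, 0, -0.002, 0, 0, 0, 0], [0, 0, -0.002, 0, 0, 0, 0], [0, 0, -0.002, 0, 0, 0, 0], [0, 0, -0.002, 0, 0, 0, 0], [0, 0, 0, 0, 0, 0, 0], [0, 0, 0, 0, 0, 0, 0], [0, 0, 0, 0, 0, 0, 0]]

```text
clock: 17.0
tool_pos: [0.4826, -0.1493, 0.3428]
orientation: [0.717, 0.697, 0.0, 0.0]
contact_force: [-0.1, -0.3, -1.6]
opening: 0.0153
grip_force: 58.5
```

```bash
python3 - <<'E'
from h import *
o=get_obs(); print(o["clock"],o["tool_pos"],o["contact_force"])
im=get_image("side"); c=cam("side"); u,v=map(int,proj(c,[.4825,-.1513,.14])); print(u,v)
a=cv2.resize(im[v-30:v+30,u-35:u+35],None,fx=8,fy=8,interpolation=cv2.INTER_CUBIC)
w=get_image("wrist"); b=cv2.resize(w[170:290,255:375],(480,480),interpolation=cv2.INTER_CUBIC)
out=np.zeros((480,800,3),np.uint8); out[:,:400]=a[:,80:480]; out[:,400:]=b[:,40:440]; cv2.imwrite("pics/f.png",out); cv2.imwrite("pics/wf.png",w)
E
```

```text
17.0 [ 0.48263419 -0.14934245  0.34276431] [-0.1067948  -0.3366994  -1.61326396]
289 282
```

View pics/f.png

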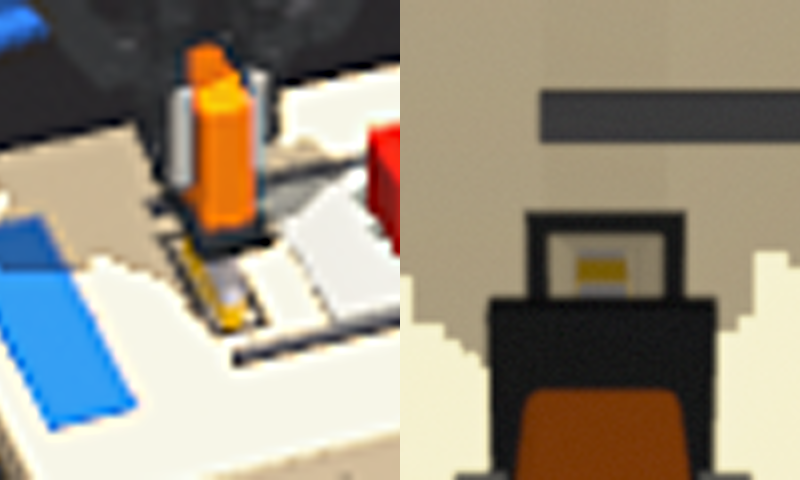

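The side view shows the yellow band at the slot rim, and the wrist view shows the band still at rows 234.5–240.5, so the paddle hasn't slipped. Contact is nil. I'll lower 1 mm more to centre the band, let it settle and hand in.

>>> arm_command:
  deltas:
    - [[0, 0, -0.001, 0, 0, 0, 0], [0, 0, 0, 0, 0, 0, 0], [0, 0, 0, 0, 0, 0, 0], [0, 0, 0, 0, 0, 0, 0], [0, 0, 0, 0, 0, 0, 0], [0, 0, 0, 0, 0, 0, 0]]

```text
clock: 17.6
tool_pos: [0.4826, -0.1494, 0.3417]
orientation: [0.717, 0.697, 0.0, 0.0]
contact_force: [-0.8, 0.2, -0.6]
opening: 0.0155
grip_force: 58.5
```

```bash
python3 -c "
from bench import *
o=get_obs(); print(o['tool_pos'],o['contact_force'],o['moment'],o['joint_vel']); print(job.close_job())"
```

```text
[ 0.48260308 -0.14935474  0.34171794] [-0.8498917   0.19966078 -0.56218364] [ 0.0311898  -0.02718581 -0.03707475] [-0.0009668  -0.00030897  0.00128987  0.00043983  0.00097702 -0.00027516]
the job is handed in; nothing more can be done
None
```

I handed the job in at 17.6 s: the shutter is pushed open to its stop, and the paddle is still gripped, upright and still, with the slot rim about 47–50 mm above the blade tip (yellow band 43–53 mm) and almost no contact force.

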